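# Snug down the pressure pot's cover in star order

## Task

The cover of the low steel pressure pot lies loose under its four wing nuts. Tighten the nuts clockwise in star order, always one and then the one diagonally opposite before the other pair: first go round once giving each about an eighth of a turn, then go round a second time in the same star order turning each until it is just snug, so that the cover goes down level and seats evenly on its gasket. Do not overtighten, let go at the end, and leave the things beside the pot where they are.

Things in the scene. Friction and masses are not known exactly. Their poses are not given: they have to be found in the camera images.
- pot: low round steel pot that cannot shift, 176 mm across its flange (45 mm high), small side handles at +y and -y. Origin at the centre of its underside, z up. Nuts 0, 1, 2, 3 stand on a 70 mm radius at 45, 135, 225, 315 degrees from its x axis, 99 mm from neighbour to neighbour. The black gasket under the cover varies in thickness by 3 mm, unreported.
- cover: round aluminium cover, 176 mm across, 8 mm thick at the rim (19 mm at the small vent plug in its middle), held on the pot's studs. Origin at the centre of its underside. A weak spring (1 N per mm) holds it 4 to 7 mm above the gasket at the start; it sinks and tips freely under the nuts until it meets the gasket, and can be seated only by the nuts.
- nut0: wing nut 0, black plastic, opposite nut 2: a round flange 34 mm across, a neck, and an upright wing. Origin on the stud axis at the nut's underside; z up; x along the wing. The wing is 46 mm long (x) and 10 mm thick (y) from 22 to 42 mm above the origin; below that, down to 10 mm, 32 mm long. It turns on its stud and cannot come off.
- nut1: wing nut 1, black plastic, opposite nut 3: a round flange 34 mm across, a neck, and an upright wing. Origin on the stud axis at the nut's underside; z up; x along the wing. The wing is 46 mm long (x) and 10 mm thick (y) from 22 to 42 mm above the origin; below that, down to 10 mm, 32 mm long. It turns on its stud and cannot come off.
- nut2: wing nut 2, black plastic, opposite nut 0: a round flange 34 mm across, a neck, and an upright wing. Origin on the stud axis at the nut's underside; z up; x along the wing. The wing is 46 mm long (x) and 10 mm thick (y) from 22 to 42 mm above the origin; below that, down to 10 mm, 32 mm long. It turns on its stud and cannot come off.
- nut3: wing nut 3, black plastic, opposite nut 1: a round flange 34 mm across, a neck, and an upright wing. Origin on the stud axis at the nut's underside; z up; x along the wing. The wing is 46 mm long (x) and 10 mm thick (y) from 22 to 42 mm above the origin; below that, down to 10 mm, 32 mm long. It turns on its stud and cannot come off.
- turn0 (a joint): angle of wing nut 0, rad; grows clockwise seen from above (tightening); the nut sinks 4.5 mm per rad (steep quick thread) and stays where it is left. Starts at 0 to 0.1 (loose). It takes about 0.2 N m while loose (truly felt only in motion); once the cover meets the gasket, clamping grows by some 85 N and the torque by some 0.4 N m per rad: 0.2 rad past that point is well snug, 0.4 too tight.
- turn1 (a joint): angle of wing nut 1, rad; grows clockwise seen from above (tightening); the nut sinks 4.5 mm per rad (steep quick thread) and stays where it is left. Starts at 0 to 0.1 (loose). Behaves as turn0.
- turn2 (a joint): angle of wing nut 2, rad; grows clockwise seen from above (tightening); the nut sinks 4.5 mm per rad (steep quick thread) and stays where it is left. Starts at 0 to 0.1 (loose). Behaves as turn0.
- turn3 (a joint): angle of wing nut 3, rad; grows clockwise seen from above (tightening); the nut sinks 4.5 mm per rad (steep quick thread) and stays where it is left. Starts at 0 to 0.1 (loose). Behaves as turn0.
- salt_cellar: round wooden salt cellar, 86 mm across, 70 mm tall, right of the pot: to be left alone. Origin at the centre of its underside.
- mill_2: wooden pepper mill, 58 mm across, 140 mm tall, right of the pot: to be left alone. Origin at the centre of its underside.
- mug_1: striped mug, 86 mm across, 90 mm tall, left of the pot: to be left alone. Origin at the centre of its underside.
Mind the look-alikes: they are no part of the job. There is more than one size of the pot; the one meant has the size given above.

How it is judged:
By the outcome, as a careful person would: the job done as asked, in the order asked, and still so for the second after the job is handed in, with the robot touching nothing.
It also fails if it takes over 72 s, if anything falls off the work surface, if the arm or the gripper's body presses on something with over 40 N, if the wrist force passes 120 N, or if a joint passes its speed limit or range.

## Robot

A 6-joint arm with a two-finger parallel gripper is mounted at the origin on a cart in front of the work surface, level with it; the furniture and walls round the work are solid. World frame = base frame: x ahead of the robot, y to its left, z up, the work surface at z = 0. Lengths are in m, angles in degrees, forces in N, time in s.
With the tool pointing down it reaches from about 0.4 to 0.825 m from the base axis. Payload 7 kg.
Tool frame: the origin (TCP) lies at the very end of the fingers, on their centre line; the grasp point (between the pads) lies 19 mm behind it (ctrl.grip_depth is the distance from the TCP to the grasp point, in m); z points along the fingers, y is the line along which they close (so a half turn about z gives the same grasp; the last joint's range is limited). The gripper opens to 88 mm and grips with 3 to 60 N. Pads are 19 mm wide; open, the fingers measure 130 mm over their backs; the gripper's body (78 mm by 193 mm) begins 47 mm behind the grasp point.
Start: joints at [-58.264, 20.546, 0.682, 0, -70.136, -16.507], TCP at [0.177, -0.651, 0.227] pointing down, gripper open.
Joint ranges: [-176.03, 176.03], [-82.01, 121.73], [-58.28, 71.71], [-173.87, 95.51], [-174.79, -0.11], [-173.66, 173.66]. Speed limits (degrees/s): [136.94, 136.94, 172.46, 180, 180, 180].

## Interface

Orientations are given as [roll, pitch, yaw] about the fixed x, y, z axes, in that order (R = Rz(yaw) Ry(pitch) Rx(roll)).
In Python, from plant import get_obs, eyes, ctrl, spotter gives the robot as it stands.
- The arm moves only by the shell command python3 -m crank 'ROWS'. ROWS is JSON, one flat list of numbers, 7 for each row, row after row: the turn, a rotation vector about the tool's x, y, z in rad, then the shift along the tool's x, y, z in mm, then the opening, from 0 (shut) to 1 (fully open). A call has 1 to 5 rows; each row shifts and turns the commanded pose from where the row before left it, along the tool's axes as they then stand; what a row does not reach is not made up. A row lasts 1/8 s, in which the tool goes at most 62.5 mm and 10.7 degrees, less where a joint would pass 70% of its speed; a pose out of reach is approached as far as the arm can. A call is refused whole if a number of a shift passes 62.5 or a number of a turn 0.188, either way. A call with a gripper value outside its range is refused whole. The fingers move at their own pace and stop on an object; the grip force is fixed at half the most. Time passes only in rows, so rows that do not move let the fingers close. It gives the time, the measured TCP pose, the force, the opening and the grip force at its end, in the units of the state.
- get_obs(): the state, without advancing time (a new reading comes with each control period).
- eyes.snapshot(name): name is "scene" or "top" or "wrist"; returns the picture (384x512x3 uint8, blue, green, red); there is no depth.
- eyes.camera_model(name): a dict with "fx", "fy", "cx", "cy" (pixels), "extrinsics" (4x4, takes a point from camera to world coordinates). Camera axes: x right, y down, z forward; pixel columns grow to the right and rows downward; lengths in m; the calibration is good to about 2 mm. A picture is of the moment at which its call begins: read the wrist's pose just before it. camera_model takes no time and is no camera call; for the wrist camera it gives the pose at the moment of the call.
- ctrl.close_job(): hands the job in; it is judged then, once.
Trained networks look in the newest picture that a camera, given by its name, has taken for a name from the list of things; names that differ only in an ending like _2 or _b are one class to them, and where a whole thing is asked for, a point or a joint stands for the part that bears it (a point fixed in the world has none). Each returns a list of dicts, best first, with "p" (0 to 1); they miss things now and then, are a little off and sometimes report something else, mostly with a low value. They report only what shows in the picture. A call takes as long as a camera call. They do not tell look-alikes from the thing itself.
- spotter.outline_of(camera, target): "region" (384x512 bool, what is visible of it) and "rect" ([left, top, width, height] in pixels, round what is visible of it).
- spotter.place_of(camera, target): "location" ([column, row] in pixels: a listed point, or the origin of a listed thing).
The state is a dict: "clock": time; "joint_pos": joint angles; "qvel": joint speeds; "tau": joint torques, N m; "tool_pos": TCP position; "orientation": TCP orientation; "force": force on the tool from outside, world axes, zero at the start; "moment": the same for the moment, N m; "opening": finger opening in m; "gripper_force": force on a finger pad.
Only numpy, scipy, OpenCV 4.12 (cv2) and the standard library are available. Lean on these libraries where they do the work, as an engineer would, in place of code of your own. Each camera call takes 0.05 s, during which the arm holds its last target. There are 200 camera calls.

## Working session

There is one attempt and no reset: what is moved stays moved. The work goes in short steps, Python scripts to look and compute and a shell command to move; the robot and the scene stay as the last step left them, time stands still between calls to the robot, and variables do not carry over. Pictures are saved under pics/ and viewed, at most 10 in all, crops included, and the job is handed in when it is done.

```bash
mkdir -p pics; ls
python3 - <<'E'
from plant import get_obs, eyes, ctrl, spotter
import cv2,numpy as np
o=get_obs();print(o)
a=eyes.snapshot("top");b=eyes.snapshot("scene")
cv2.imwrite('pics/a.png',a);cv2.imwrite('pics/b.png',b)
cv2.imwrite('pics/ab.png',cv2.resize(np.hstack([a,b]),(800,300)))
for c in("top","scene"):
  m=eyes.camera_model(c);print(c,m)
  for n in("pot","cover","nut0","nut1","nut2","nut3"):
    print(n,[(np.round(d["location"],1).tolist(),round(d["p"],2)) for d in spotter.place_of(c,n)][:6])
E
```

```text
pics
{'clock': 0.0, 'joint_pos': array([-5.82652963e+01,  2.05899699e+01,  6.33622664e-01, -2.26313240e-02,
       -7.01351241e+01, -1.65058379e+01]), 'qvel': array([ 0.07212086,  0.02624935,  0.02816317,  0.02006055, -0.07284977,
        0.06138033]), 'tau': array([ 2.75812827e-04, -5.82719886e+01,  2.93051594e+01,  6.99706793e+00,
        7.03178113e-03, -9.70552696e-05]), 'tool_pos': array([ 0.17715181, -0.65082585,  0.22563018]), 'orientation': array([ 1.79906253e+02, -5.59282709e-03, -1.64778837e+02]), 'force': array([-0.29022924,  0.20839805, -0.28092971]), 'moment': array([ 0.00559627, -0.00963696,  0.04840137]), 'gripper_force': 0.0, 'opening': 0.08754512691077371}
top {'fx': 423.02599991990394, 'fy': 423.02599991990394, 'cx': 257.12330715698715, 'cy': 195.1084305536061, 'extrinsics': array([[ 0.00362038, -0.9972131 ,  0.07451797,  0.39911111],
       [-0.99997943, -0.00400477, -0.00500949,  0.01389239],
       [ 0.00529396, -0.0744983 , -0.99720709,  1.60256916],
       [ 0.        ,  0.        ,  0.        ,  1.        ]])}
pot [([294.2, 202.7], 0.6), ([303.8, 214.4], 0.21)
[... 1033 characters left out ...]
284.3, 207.6], 0.96), ([221.1, 202.8], 0.91)]
cover [([223.5, 188.6], 0.82), ([278.7, 201.5], 0.56)]
nut0 [([284.6, 187.5], 0.62), ([206.3, 192.2], 0.61), ([280.0, 204.4], 0.57), ([217.0, 195.0], 0.55), ([260.5, 194.1], 0.49), ([304.3, 196.3], 0.48)]
nut1 [([284.6, 187.5], 0.62), ([206.3, 192.2], 0.61), ([280.0, 204.4], 0.57), ([217.0, 195.0], 0.55), ([260.5, 194.1], 0.49), ([304.3, 196.3], 0.48)]
nut2 [([284.6, 187.5], 0.62), ([206.3, 192.2], 0.61), ([280.0, 204.4], 0.57), ([217.0, 195.0], 0.55), ([260.5, 194.1], 0.49), ([304.3, 196.3], 0.48)]
nut3 [([284.6, 187.5], 0.62), ([206.3, 192.2], 0.61), ([280.0, 204.4], 0.57), ([217.0, 195.0], 0.55), ([260.5, 194.1], 0.49), ([304.3, 196.3], 0.48)]
```

```bash
cat > h.py <<'E'
from plant import get_obs, eyes, ctrl, spotter
import cv2,numpy as np
def ray(c,px,z,m=None):
    m=m or eyes.camera_model(c);E=m["extrinsics"]
    d=E[:3,:3]@[(px[0]-m["cx"])/m["fx"],(px[1]-m["cy"])/m["fy"],1]
    return E[:3,3]+d*(z-E[2,3])/d[2]
def proj(m,P):
    E=m["extrinsics"];p=E[:3,:3].T@(np.asarray(P)-E[:3,3])
    return np.array([m["cx"]+m["fx"]*p[0]/p[2],m["cy"]+m["fy"]*p[1]/p[2]])
E
python3 - <<'E'
from h import *
a=cv2.imread('pics/a.png');b=cv2.imread('pics/b.png')
A=cv2.resize(a[150:270,180:340],(640,480),interpolation=cv2.INTER_CUBIC)
B=cv2.resize(b,(800,600))
cv2.imwrite('pics/A4.png',A);
eyes.snapshot("top")
for c in("top",):
  for n in("nut0",):
    for d in spotter.place_of(c,n): print(n,np.round(d["location"],1),round(d["p"],2),ray(c,d["location"],.055).round(3))
for n in ("salt_cellar","mill_2","mug_1"):
    for d in spotter.place_of("top",n)[:3]: print(n,np.round(d["location"],1),round(d["p"],2),ray(c,d["location"],.0).round(3))
E
```

```text
nut0 [308.7 189.7] 0.62 [ 0.535 -0.183  0.055]
nut0 [221.7 198.1] 0.55 [0.503 0.136 0.055]
nut0 [303.6 214.3] 0.48 [ 0.445 -0.164  0.055]
nut0 [243.8 202.2] 0.47 [0.489 0.055 0.055]
nut0 [277.4 210.2] 0.46 [ 0.46  -0.068  0.055]
nut0 [284.9 185.8] 0.41 [ 0.549 -0.096  0.055]
nut0 [221.5 218. ] 0.36 [0.43  0.136 0.055]
salt_cellar [361.6 220.8] 0.81 [ 0.423 -0.39   0.   ]
mill_2 [368.9 187.1] 0.63 [ 0.551 -0.42   0.   ]
mug_1 [158.8 215.9] 0.69 [0.439 0.377 0.   ]
```

View pics/ab.png

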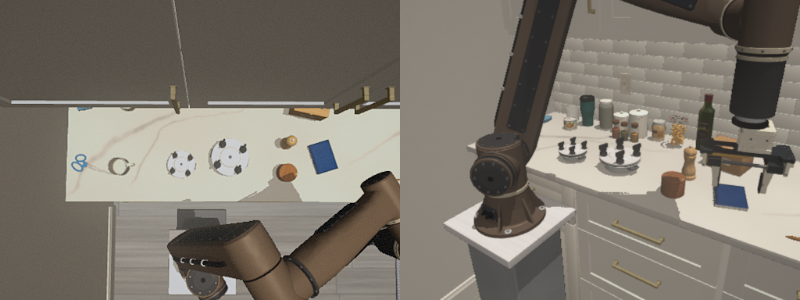

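View pics/A4.png

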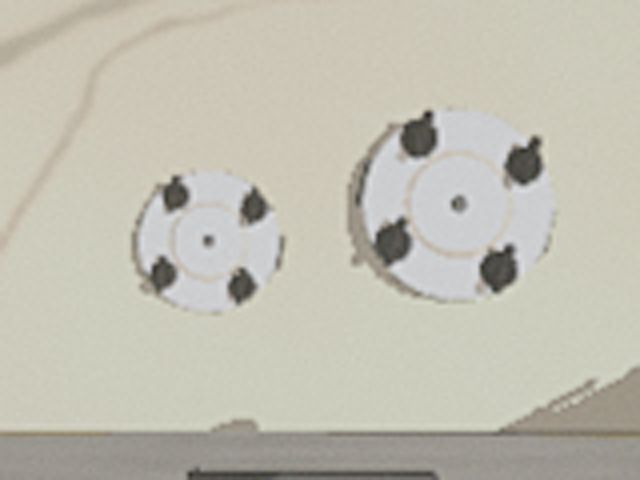

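Candidates: the small pot at top pixel (233,210), the large pot at (294,201). By its 49 px diameter (about 178 mm) and nut spacing of roughly 95 mm the large one is meant. I'll move above it and check with the wrist camera.

```bash
python3 -m crank '[0,0,0,-44,42.6,0,0.5, 0,0,0,-44,42.6,0,0.5, 0,0,0,-44,42.6,0,0.5, 0,0,0,-44,42.6,0,0.5, 0,0,0,-44,42.6,0,0.5]'
python3 -m crank '[0,0,0,-44,42.6,0,0.5, 0,0,0,-44,42.6,0,0.5, 0,0,0,-44,42.6,0,0.5, 0,0,0,-44,42.6,0,0.5, 0,0,0,-44,42.6,0,0.5]'
python3 -m crank '[0,0,0,0,0,0,0.5, 0,0,0,0,0,0,0.5]'
python3 - <<'E'
from h import *
o=get_obs();print(o["clock"],o["tool_pos"],o["orientation"],o["opening"],o["joint_pos"])
m=eyes.camera_model("wrist");print(m)
a=eyes.snapshot("wrist");cv2.imwrite('pics/w1.png',a)
for d in spotter.place_of("wrist","nut0"): print(np.round(d["location"],1),round(d["p"],2),ray("wrist",d["location"],.055,m).round(4))
for d in spotter.place_of("wrist","cover"): print(np.round(d["location"],1),round(d["p"],2),ray("wrist",d["location"],.05,m).round(4))
E
```

```text
clock: 1.58
tool_pos: [0.3344, -0.3863, 0.2269]
orientation: [-180.0, 0.0, -164.8]
force: [1.8, -0.1, -0.3]
opening: 0.0458
gripper_force: 0.0
clock: 2.2
tool_pos: [0.4908, -0.1227, 0.2271]
orientation: [-180.0, 0.1, -164.7]
force: [0.4, -1.3, -0.2]
opening: 0.0441
gripper_force: 0.0
clock: 2.45
tool_pos: [0.4898, -0.1244, 0.2265]
orientation: [180.0, -0.0, -164.7]
force: [0.3, -1.0, -0.7]
opening: 0.044
gripper_force: 0.0
2.45 [ 0.48976393 -0.12444165  0.22649825] [ 1.79996647e+02 -1.93490205e-02 -1.64707296e+02] 0.04401807838403264 [ 8.04920901e+00  4.44361258e+00 -2.03007780e+01 -9.75571427e-04
 -6.52752267e+01 -8.27560978e+01]
{'fx': 305.43074735050743, 'fy': 305.43074735050743, 'cx': 254.07350422045306, 'cy': 191.5243349577587, 'extrinsics': array([[-0.2624435 ,  0.9262513 ,  0.27052161,  0.41647538],
       [ 0.96494552,  0.25246663,  0.07169901, -0.14497872],
       [-0.00188637,  0.27985555, -0.96004027,  0.38559479],
       [ 0.        ,  0.        ,  0.        ,  1.        ]])}
[313.  163.7] 0.81 [ 0.4619 -0.0662  0.055 ]
[493.2 186.2] 0.78 [0.4332 0.1365 0.055 ]
[403.3 216.4] 0.76 [0.4932 0.0537 0.055 ]
[266.1 238.7] 0.71 [ 0.5619 -0.0914  0.055 ]
[456.9 238.9] 0.65 [0.5029 0.1257 0.055 ]
[437.3 156.7] 0.64 [0.419 0.062 0.055]
[229.6 113.7] 0.61 [ 0.4343 -0.1674  0.055 ]
[185.9 194.6] 0.61 [ 0.5334 -0.1937  0.055 ]
[443.5 197.8] 0.71 [0.461  0.0922 0.05  ]
[248.9 177.1] 0.55 [ 0.4962 -0.13    0.05  ]
```

View pics/w1.png

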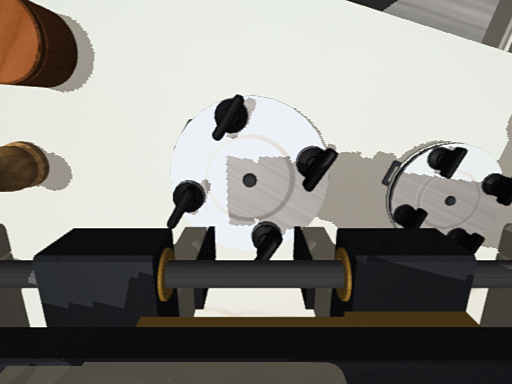

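The wrist picture shows the target pot with its vent at (249,180), its nuts at (232,113), (313,163), (187,195) and (266,238), and the smaller look-alike at right (450,200). Clockwise turning needs joint 6 on the other side, so I'll half-turn the wrist and take a second view.

```bash
python3 -m crank '[0,0,-0.185,0,0,0,0.5, 0,0,-0.185,0,0,0,0.5, 0,0,-0.185,0,0,0,0.5, 0,0,-0.185,0,0,0,0.5, 0,0,-0.185,0,0,0,0.5]' >/dev/null
python3 -m crank '[0,0,-0.185,0,0,0,0.5, 0,0,-0.185,0,0,0,0.5, 0,0,-0.185,0,0,0,0.5, 0,0,-0.185,0,0,0,0.5, 0,0,-0.185,0,0,0,0.5]' >/dev/null
python3 -m crank '[0,0,-0.185,0,0,0,0.5, 0,0,-0.185,0,0,0,0.5, 0,0,-0.185,0,0,0,0.5, 0,0,-0.185,0,0,0,0.5, 0,0,-0.185,0,0,0,0.5]' >/dev/null
python3 -m crank '[0,0,-0.185,0,0,0,0.5, 0,0,-0.185,20,0,0,0.5, 0,0,0,20,0,0,0.5,0,0,0,0,0,0,0.5]'
cat > fit.py <<'E'
from h import *
from scipy.optimize import minimize
W1=dict(fx=305.43074735,fy=305.43074735,cx=254.07350422,cy=191.52433496,extrinsics=np.array([[-0.2624435 ,0.9262513 ,0.27052161,0.41647538],[0.96494552,0.25246663,0.07169901,-0.14497872],[-0.00188637,0.27985555,-0.96004027,0.38559479],[0,0,0,1]]))
def box(l,w,z0,z1): return np.array([[x,y,z] for x in(-l/2,l/2) for y in(-w/2,w/2) for z in(z0,z1)])
t=np.linspace(0,2*np.pi,20)
cyl=np.vstack([np.c_[.017*np.cos(t),.017*np.sin(t),0*t+z] for z in(0,.008)])
parts=[cyl,box(.032,.010,.008,.022),box(.046,.010,.022,.042)]
def sil(m,P,th,shape=(384,512)):
    im=np.zeros(shape,np.uint8);c,s=np.cos(th),np.sin(th);R=np.array([[c,-s,0],[s,c,0],[0,0,1]])
    for q in parts:
        px=np.array([proj(m,R@v+P) for v in q])
        h=cv2.convexHull(np.round(px*16).astype(np.int32)); cv2.fillConvexPoly(im,h,1,shift=4)
    return im.astype(bool)
E
python3 - <<'E'
from h import *
o=get_obs();print(o["clock"],o["tool_pos"],o["orientation"],o["joint_pos"])
m=eyes.camera_model("wrist");np.save('w2.npy',m,allow_pickle=True)
a=eyes.snapshot("wrist");cv2.imwrite('pics/w2.png',a)
for d in spotter.place_of("wrist","nut0"): print(np.round(d["location"],1),round(d["p"],2),ray("wrist",d["location"],.062,m).round(4))
E
```

```text
clock: 4.97
tool_pos: [0.5301, -0.118, 0.2262]
orientation: [-180.0, 0.0, 15.1]
force: [-0.2, 0.3, 0.2]
opening: 0.044
gripper_force: 0.0
4.975 [ 0.53006322 -0.11796168  0.22615116] [-1.79999651e+02  2.95968163e-02  1.51158023e+01] [ 8.13946983e+00  8.16018320e+00 -1.60516470e+01  3.56044547e-03
 -6.58175900e+01  9.69748731e+01]
[194.7 224.9] 0.9 [ 0.456  -0.0689  0.062 ]
[ 11.8 196.3] 0.76 [0.4371 0.1334 0.062 ]
[239.  145.6] 0.71 [ 0.5564 -0.0954  0.062 ]
[ 24.5 140.6] 0.7 [0.5031 0.1233 0.062 ]
[ 75.5 222. ] 0.66 [0.4245 0.0624 0.062 ]
[317.8 189.5] 0.64 [ 0.5321 -0.1911  0.062 ]
[269.  262.2] 0.61 [ 0.4322 -0.1636  0.062 ]
```

View pics/w2.png

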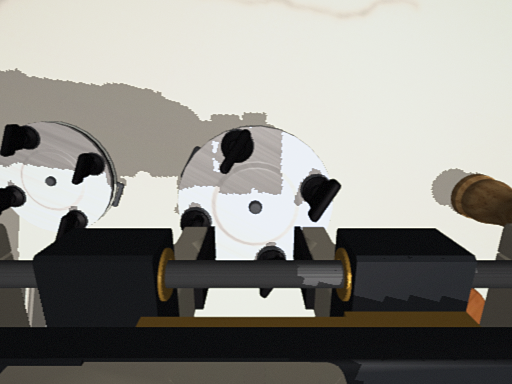

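Second view: target vent at (255,207), nuts at (237,146), (318,190), (195,218) and (269,258), with the last two partly behind the fingers. Now a silhouette fit over both views.

```bash
cat > run.py <<'E'
from fit import *
W2=np.load('w2.npy',allow_pickle=True).item()
views=[(W1,cv2.imread('pics/w1.png')),(W2,cv2.imread('pics/w2.png'))]
data=[]
for m,im in views:
    dark=(im.max(2)<75); valid=np.zeros(dark.shape,bool); valid[:224]=1; valid[:262,213:298]=1
    data.append((m,dark,valid))
def nuts(p):
    return [np.array([p[0]+.07*np.cos(p[2]+np.pi/4+k*np.pi/2),p[1]+.07*np.sin(p[2]+np.pi/4+k*np.pi/2),p[3]]) for k in range(4)]
def cost(q,ret=False):
    p=q*S+p0; N=nuts(p); C=0
    for m,d,v in data:
        s=np.zeros(d.shape,bool); roi=np.zeros(d.shape,np.uint8)
        for k in range(4):
            s|=sil(m,N[k],p[4+k])
            u=proj(m,N[k]+[0,0,.02]); cv2.circle(roi,tuple(int(i) for i in u),34,1,-1)
        C+=((s^d)&v&(roi>0)).sum()
    return C
S=np.array([.004,.004,.05,.006,.25,.25,.25,.25])
best=None
c0=np.array([.494,-.129])
yaw0=np.arctan2(-.0954+.1636,.5564-.4322)-np.pi/4
th0=float(__import__('sys').argv[1]) if len(__import__('sys').argv)>1 else 0
for a in (0,.3,-.3):
    p0=np.array([*c0,yaw0,.062,a,a,a,a])
    sim=np.vstack([np.zeros(8),np.eye(8)])
    r=minimize(cost,np.zeros(8),method='Nelder-Mead',options=dict(initial_simplex=sim,maxfev=900,xatol=.01,fatol=1))
    if best is None or r.fun<best[0]: best=(r.fun,r.x*S+p0)
    print(a,r.fun,(r.x*S+p0).round(4))
S=S/2;p0=best[1];sim=np.vstack([np.zeros(8),np.eye(8)])
r=minimize(cost,np.zeros(8),method='Nelder-Mead',options=dict(initial_simplex=sim,maxfev=900))
p=r.x*S+p0;print(r.fun,p.round(4));np.save('p.npy',p)
for k,n in enumerate(nuts(p)): print(k,n.round(4),'wing deg',np.degrees(p[4+k]).round(1))
o=[]
for (m,im),(_,d,v) in zip(views,data):
    for k,n in enumerate(nuts(p)):
        cs=cv2.findContours(sil(m,n,p[4+k]).astype(np.uint8),0,1)[0];cv2.drawContours(im,cs,-1,(0,0,255),1)
    o.append(cv2.resize(im[80:270,150:350],(400,380)))
cv2.imwrite('pics/fit.png',np.hstack(o))
E
time python3 run.py
```

```text
0 1243.0 [ 0.4955 -0.1288 -0.2431  0.0603 -0.1769 -0.2207 -0.186  -0.2638]
0.3 1424.0 [ 0.4955 -0.1291 -0.2461  0.0593 -0.2312 -0.2939  1.5623 -0.2667]
-0.3 1137.0 [ 0.4954 -0.1292 -0.2509  0.0587 -0.2322 -0.3176 -0.3038 -0.2579]
1126.0 [ 0.4955 -0.1292 -0.2507  0.0587 -0.2311 -0.3113 -0.2935 -0.2607]
0 [ 0.5557 -0.0935  0.0587] wing deg -13.2
1 [ 0.4598 -0.069   0.0587] wing deg -17.8
2 [ 0.4352 -0.1649  0.0587] wing deg -16.8
3 [ 0.5311 -0.1894  0.0587] wing deg -14.9
real	0m2.468s
user	0m2.987s
sys	0m0.056s
```

View pics/fit.png

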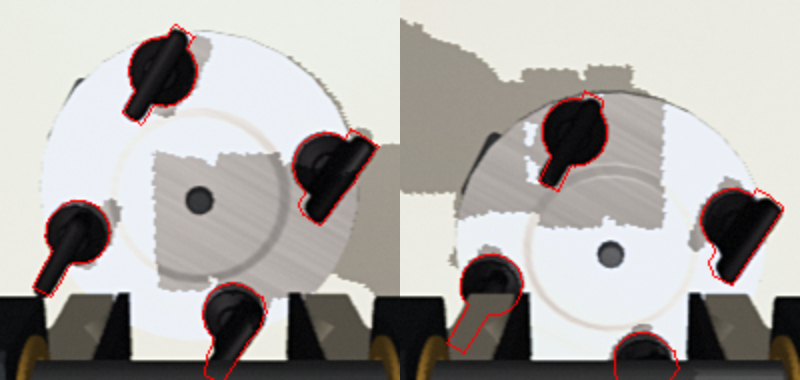

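The fit matches both views, so the choice and the nut poses are settled. I'll work in the order 0, 2, 1, 3, starting at nut 0 (0.556, -0.094).

```bash
python3 -m crank '[0,0,0.165,0,0,0,0.5, 0,0,0.165,0,0,0,0.5, 0,0,0.164,0,0,0,0.5, 0,0,0,19.3,-29.7,40,0.5, 0,0,0,0,0,60,0.5]'
python3 -m crank '[0,0,0,0,0,40,0.5,0,0,0,0,0,12.5,0.5,0,0,0,0,0,0,0.5]'
python3 -m crank '[0,0,0,0,0,0,0,0,0,0,0,0,0,0,0,0,0,0,0,0,0]'
cat > st.py <<'E'
from h import *
import sys
o=get_obs();print("t %.2f"%o["clock"],o["tool_pos"].round(4),"yaw %.2f"%o["orientation"][2],"F",o["force"].round(1),"M",o["moment"].round(3),"op %.4f g %.1f"%(o["opening"],o["gripper_force"]),"j6 %.1f tau6 %.3f"%(o["joint_pos"][5],o["tau"][5]))
if len(sys.argv)>1:
    p=np.load('p.npy');k=int(sys.argv[1]);y=np.radians(float(sys.argv[2]))
    n=np.array([p[0]+.07*np.cos(p[2]+np.pi/4+k*np.pi/2),p[1]+.07*np.sin(p[2]+np.pi/4+k*np.pi/2)])
    d=(n-o["tool_pos"][:2])*1e3;x=np.array([np.cos(y),np.sin(y)]);yy=np.array([np.sin(y),-np.cos(y)])
    print("rot +tool z",round(np.radians(o["orientation"][2])-y,3),"then dx %.1f dy %.1f"%(d@x,d@yy))
E
python3 st.py 0 -13.2
python3 - <<'E'
from h import *
cv2.imwrite('pics/g.png',eyes.snapshot("wrist")[150:330,130:390])
E
```

```text
clock: 5.7
tool_pos: [0.5571, -0.092, 0.1274]
orientation: [-179.9, -0.3, -12.9]
force: [0.9, -0.4, -0.7]
opening: 0.044
gripper_force: 0.0
clock: 6.08
tool_pos: [0.5546, -0.0932, 0.0743]
orientation: [180.0, 0.0, -12.9]
force: [-0.0, -0.0, -0.1]
opening: 0.044
gripper_force: 0.0
clock: 6.45
tool_pos: [0.5551, -0.093, 0.0751]
orientation: [-180.0, -0.1, -12.9]
force: [-0.1, 0.3, -0.6]
opening: 0.0196
gripper_force: 0.0
t 6.45 [ 0.5551 -0.093   0.0751] yaw -12.88 F [-0.1  0.3 -0.6] M [-0.092  0.128  0.022] op 0.0196 g 0.0 j6 66.7 tau6 -0.003
rot +tool z 0.006 then dx 0.7 dy 0.4
```

View pics/g.png

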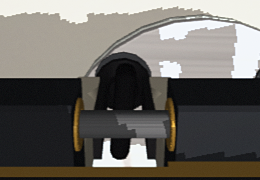

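The wing sits centred between the closing fingers. Close fully, then turn an eighth.

```bash
python3 -m crank '[0,0,0,0,0,0,0,0,0,0,0,0,0,0]' >/dev/null; python3 st.py
python3 -m crank '[0,0,0.157,0,0,0.7,0]' >/dev/null; python3 st.py
python3 -m crank '[0,0,0.157,0,0,0.7,0]' >/dev/null; python3 st.py
python3 -m crank '[0,0,0.157,0,0,0.7,0]' >/dev/null; python3 st.py
python3 -m crank '[0,0,0.157,0,0,0.7,0]' >/dev/null; python3 st.py
python3 -m crank '[0,0,0.157,0,0,0.7,0]' >/dev/null; python3 st.py
python3 -m crank '[0,0,0,0,0,0,0]' >/dev/null; python3 st.py
```

```text
t 6.75 [ 0.5555 -0.0922  0.0752] yaw -12.88 F [-2.   5.6  8.1] M [ 1.796  0.745 -0.241] op 0.0100 g 39.4 j6 66.7 tau6 0.221
t 6.88 [ 0.5556 -0.0922  0.0747] yaw -22.00 F [-3.   6.2  8.6] M [1.989 0.996 0.086] op 0.0098 g 39.9 j6 57.5 tau6 2.963
t 7.00 [ 0.5556 -0.0922  0.074 ] yaw -31.11 F [-2.4  5.1  9.2] M [2.239 0.925 0.153] op 0.0102 g 39.9 j6 48.4 tau6 1.975
t 7.12 [ 0.5556 -0.0921  0.0732] yaw -40.11 F [-2.2  6.5  8.1] M [2.234 0.945 0.166] op 0.0100 g 39.9 j6 39.4 tau6 1.942
t 7.25 [ 0.5557 -0.0921  0.0726] yaw -49.11 F [-1.8  6.6  9.8] M [2.219 0.875 0.155] op 0.0100 g 39.9 j6 30.4 tau6 1.942
t 7.38 [ 0.5557 -0.0921  0.0718] yaw -58.10 F [-2.   6.1  8.4] M [2.355 0.853 0.193] op 0.0098 g 39.9 j6 21.4 tau6 1.939
t 7.50 [ 0.5557 -0.092   0.0718] yaw -57.96 F [-0.7  6.4  7.5] M [ 2.25   0.743 -0.231] op 0.0096 g 40.0 j6 21.6 tau6 -0.805
```

```bash
python3 -m crank '[0,0,0,0,0,0,0.3,0,0,0,0,0,0,0.3,0,0,0,0,0,-50,0.3]' >/dev/null
python3 -m crank '[0,0,-0.18,0,0,0,0.3,0,0,-0.18,0,0,0,0.3,0,0,-0.18,0,0,0,0.3,0,0,-0.179,0,0,0,0.3]' >/dev/null
python3 st.py 2 -16.8
```

```text
t 8.38 [ 0.5541 -0.0932  0.1202] yaw -16.34 F [ 0.4 -0.  -1. ] M [-0.025  0.138 -0.007] op 0.0265 g 0.0 j6 63.3 tau6 -2.360
rot +tool z 0.008 then dx -93.1 dy 103.0
```

```bash
python3 -m crank '[0,0,0,-31.3,34,0,0.3,0,0,0,-31.3,34,0,0.3,0,0,0,-31.3,34,0,0.3,0,0,0,0,0,0,0.3]' >/dev/null
python3 st.py 2 -16.8
```

```text
t 8.88 [ 0.4322 -0.1649  0.1204] yaw -16.79 F [ 0.4 -0.1  0.6] M [-0.048  0.024 -0.035] op 0.0258 g 0.0 j6 69.6 tau6 0.282
rot +tool z 0.0 then dx 2.9 dy -0.9
```

```bash
python3 -m crank '[0,0,0,2.5,-1.5,24,0.3,0,0,0,0,0,22,0.3,0,0,0,0,0,0,0,0,0,0,0,0,0,0,0,0,0,0,0,0,0]' >/dev/null; python3 -m crank '[0,0,0,0,0,0,0]' >/dev/null;python3 st.py
python3 -m crank '[0,0,0.157,0,0,0.7,0]' >/dev/null; python3 st.py
python3 -m crank '[0,0,0.157,0,0,0.7,0]' >/dev/null; python3 st.py
python3 -m crank '[0,0,0.157,0,0,0.7,0]' >/dev/null; python3 st.py
python3 -m crank '[0,0,0.157,0,0,0.7,0]' >/dev/null; python3 st.py
python3 -m crank '[0,0,0.157,0,0,0.7,0]' >/dev/null; python3 st.py
python3 -m crank '[0,0,0,0,0,0,0]' >/dev/null; python3 st.py
```

```text
t 9.62 [ 0.4375 -0.1645  0.0753] yaw -16.66 F [ -1.8 -11.7  -2.5] M [-4.499  0.882 -0.058] op 0.0097 g 44.0 j6 69.5 tau6 0.122
t 9.75 [ 0.4374 -0.1647  0.0746] yaw -25.78 F [ -2.8 -14.6  -2.8] M [-5.316  0.938  0.175] op 0.0095 g 44.0 j6 60.4 tau6 2.903
t 9.88 [ 0.4372 -0.1649  0.0739] yaw -34.90 F [ -2.4 -16.1  -2. ] M [-5.801  1.101  0.22 ] op 0.0099 g 44.0 j6 51.3 tau6 1.902
t 10.00 [ 0.437  -0.165   0.0731] yaw -43.90 F [ -2.5 -17.   -2.9] M [-6.211  1.128  0.251] op 0.0098 g 44.0 j6 42.3 tau6 1.869
t 10.12 [ 0.4368 -0.1652  0.0724] yaw -52.90 F [ -4.1 -18.5  -1.7] M [-6.587  1.282  0.135] op 0.0096 g 44.0 j6 33.3 tau6 1.870
t 10.25 [ 0.4366 -0.1653  0.0718] yaw -61.90 F [ -2.6 -19.2  -1.8] M [-6.798  1.516  0.177] op 0.0100 g 43.9 j6 24.3 tau6 1.876
t 10.38 [ 0.4366 -0.1653  0.0717] yaw -61.77 F [ -3.8 -17.9  -2. ] M [-6.735  1.305 -0.175] op 0.0096 g 43.9 j6 24.4 tau6 -0.838
```

```bash
python3 -m crank '[0,0,0,0,0,0,0.3,0,0,0,0,0,0,0.3,0,0,0,0,0,-50,0.3]' >/dev/null
python3 -m crank '[0,0,-0.18,0,0,0,0.3,0,0,-0.18,0,0,0,0.3,0,0,-0.18,0,0,0,0.3,0,0,-0.18,0,0,0,0.3,0,0,-0.05,0,0,0,0.3]' >/dev/null
python3 st.py 1 -17.8
```

```text
t 11.38 [ 0.4386 -0.1627  0.1216] yaw -17.29 F [0.3 0.7 0. ] M [-0.097  0.132 -0.012] op 0.0260 g 0.0 j6 68.9 tau6 0.203
rot +tool z 0.009 then dx -8.5 dy -95.7
```

```bash
python3 -m crank '[0,0,0.009,-4.2,-47.8,0,0.3,0,0,0,-4.3,-47.9,0,0.3,0,0,0,0,0,0,0.3]' >/dev/null
python3 st.py 1 -17.8
```

```text
t 11.75 [ 0.4606 -0.0667  0.1218] yaw -17.82 F [-0.3 -0.8 -0. ] M [-0.099  0.129 -0.035] op 0.0260 g 0.0 j6 56.1 tau6 -0.659
rot +tool z -0.0 then dx -0.0 dy 2.4
```

```bash
python3 -m crank '[0,0,0,0,1,24,0.3,0,0,0,0,0,23.5,0.3,0,0,0,0,0,0,0,0,0,0,0,0,0,0,0,0,0,0,0,0,0]' >/dev/null; python3 -m crank '[0,0,0,0,0,0,0]' >/dev/null;python3 st.py
python3 -m crank '[0,0,0.157,0,0,0.7,0]' >/dev/null; python3 st.py
python3 -m crank '[0,0,0.157,0,0,0.7,0]' >/dev/null; python3 st.py
python3 -m crank '[0,0,0.157,0,0,0.7,0]' >/dev/null; python3 st.py
python3 -m crank '[0,0,0.157,0,0,0.7,0]' >/dev/null; python3 st.py
python3 -m crank '[0,0,0.157,0,0,0.7,0]' >/dev/null; python3 st.py
python3 -m crank '[0,0,0,0,0,0,0]' >/dev/null; python3 st.py
```

```text
t 12.50 [ 0.4605 -0.0687  0.0749] yaw -18.05 F [ 0.6 12.7 -1.8] M [4.292 0.06  0.048] op 0.0102 g 63.2 j6 56.3 tau6 -0.036
t 12.62 [ 0.4605 -0.0688  0.0742] yaw -27.19 F [ 0.3 11.3 -1.6] M [3.928 0.081 0.148] op 0.0097 g 62.9 j6 47.1 tau6 2.951
t 12.75 [ 0.4604 -0.0688  0.0735] yaw -36.31 F [-0.  11.3 -0.5] M [3.868 0.154 0.177] op 0.0101 g 62.9 j6 38.0 tau6 1.940
t 12.88 [ 0.4603 -0.0689  0.0727] yaw -45.31 F [-0.3 10.8 -1.3] M [3.657 0.187 0.162] op 0.0102 g 62.9 j6 29.0 tau6 1.905
t 13.00 [ 0.4603 -0.069   0.0721] yaw -54.31 F [ 0.2 10.2 -1.7] M [3.608 0.277 0.19 ] op 0.0099 g 63.0 j6 20.0 tau6 1.904
t 13.12 [ 0.4602 -0.069   0.0713] yaw -63.30 F [0.6 9.7 0.5] M [3.522 0.355 0.106] op 0.0097 g 62.7 j6 11.0 tau6 1.905
t 13.25 [ 0.4601 -0.069   0.0713] yaw -63.16 F [ 0.2  9.1 -0.9] M [ 3.514  0.213 -0.185] op 0.0098 g 62.7 j6 11.2 tau6 -0.810
```

```bash
python3 -m crank '[0,0,0,0,0,0,0.3,0,0,0,0,0,0,0.3,0,0,0,0,0,-50,0.3]' >/dev/null
python3 -m crank '[0,0,-0.18,0,0,0,0.3,0,0,-0.18,0,0,0,0.3,0,0,-0.18,0,0,0,0.3,0,0,-0.18,0,0,0,0.3,0,0,-0.122,0,0,0,0.3]' >/dev/null
python3 st.py 3 -14.9
```

```text
t 14.25 [ 0.4587 -0.0707  0.1204] yaw -14.52 F [-0.4  0.1  0.5] M [-0.077  0.212 -0.008] op 0.0262 g 0.0 j6 59.8 tau6 -1.228
rot +tool z 0.007 then dx 100.5 dy 96.1
```

```bash
python3 -m crank '[0,0,0.007,33.5,32.4,0,0.3,0,0,0,33.5,32.4,0,0.3,0,0,0,33.5,32.4,0,0.3,0,0,0,0,0,0,0.3]' >/dev/null
python3 st.py 3 -14.9
```

```text
t 14.75 [ 0.5315 -0.1928  0.1197] yaw -15.36 F [-0.9  0.2 -0.8] M [ 0.007  0.241 -0.042] op 0.0263 g 0.0 j6 74.7 tau6 0.512
rot +tool z -0.008 then dx -1.2 dy -3.2
```

```bash
python3 -m crank '[0,0,0,-0.5,-1.5,23,0.3,0,0,0,0,0,22.5,0.3,0,0,0,0,0,0,0,0,0,0,0,0,0,0,0,0,0,0,0,0,0]' >/dev/null; python3 -m crank '[0,0,0,0,0,0,0]' >/dev/null;python3 st.py
python3 -m crank '[0,0,0.157,0,0,0.7,0]' >/dev/null; python3 st.py
python3 -m crank '[0,0,0.157,0,0,0.7,0]' >/dev/null; python3 st.py
python3 -m crank '[0,0,0.157,0,0,0.7,0]' >/dev/null; python3 st.py
python3 -m crank '[0,0,0.157,0,0,0.7,0]' >/dev/null; python3 st.py
python3 -m crank '[0,0,0.157,0,0,0.7,0]' >/dev/null; python3 st.py
python3 -m crank '[0,0,0,0,0,0,0]' >/dev/null; python3 st.py
```

```text
t 15.50 [ 0.5312 -0.1883  0.0757] yaw -15.17 F [-1.5  4.7  6.8] M [ 2.044  0.877 -0.134] op 0.0102 g 34.2 j6 74.5 tau6 0.145
t 15.62 [ 0.5312 -0.1882  0.075 ] yaw -24.30 F [-2.   7.1  6.9] M [2.312 0.951 0.117] op 0.0097 g 34.2 j6 65.3 tau6 2.970
t 15.75 [ 0.5313 -0.1881  0.0743] yaw -33.41 F [-0.8  7.8  6.1] M [2.531 0.854 0.157] op 0.0099 g 34.2 j6 56.2 tau6 1.968
t 15.88 [ 0.5313 -0.188   0.0736] yaw -42.41 F [-0.7  7.8  7.1] M [2.662 0.827 0.126] op 0.0100 g 34.2 j6 47.2 tau6 1.932
t 16.00 [ 0.5314 -0.1879  0.0729] yaw -51.41 F [-0.9  7.7  6.8] M [2.79  0.757 0.1  ] op 0.0101 g 34.2 j6 38.2 tau6 1.932
t 16.12 [ 0.5315 -0.1879  0.0722] yaw -60.40 F [-0.9  8.2  7. ] M [2.901 0.683 0.158] op 0.0099 g 34.2 j6 29.2 tau6 1.932
t 16.25 [ 0.5315 -0.1879  0.0722] yaw -60.26 F [-1.5  8.1  6.3] M [ 2.794  0.689 -0.186] op 0.0097 g 34.2 j6 29.4 tau6 -0.783
```

```bash
python3 -m crank '[0,0,0,0,0,0,0.3,0,0,0,0,0,0,0.3,0,0,-0.04,0,0,-49,0.3,0,0,0,0,0,0,0.3]' >/dev/null
python3 st.py 0 -58
```

```text
t 16.75 [ 0.5332 -0.1893  0.1236] yaw -57.80 F [-0.   0.3  0.5] M [ 0.005  0.115 -0.022] op 0.0263 g 0.0 j6 31.8 tau6 0.240
rot +tool z 0.004 then dx -69.3 dy -69.8
```

```bash
python3 -m crank '[0,0,0.003,-35.3,-35.3,0,0.3,0,0,0,-35.3,-35.3,0,0.3,0,0,0,0,0,0,0.3]' >/dev/null
python3 st.py 0 -58
```

```text
t 17.12 [ 0.5538 -0.089   0.1198] yaw -57.86 F [ 0.6 -0.7  0.1] M [-0.015  0.185 -0.006] op 0.0260 g 0.0 j6 21.3 tau6 -0.547
rot +tool z 0.002 then dx 4.8 dy 0.8
```

```bash
python3 -m crank '[0,0,0,3,0,25,0.3,0,0,0,0,0,24,0.3,0,0,0,0,0,0,0,0,0,0,0,0,0,0,0,0,0,0,0,0,0]' >/dev/null; python3 -m crank '[0,0,0,0,0,0,0]' >/dev/null;python3 st.py
python3 -m crank '[0,0,0.08,0,0,0.36,0]' >/dev/null; python3 st.py
python3 -m crank '[0,0,0.08,0,0,0.36,0]' >/dev/null; python3 st.py
python3 -m crank '[0,0,0.08,0,0,0.36,0]' >/dev/null; python3 st.py
python3 -m crank '[0,0,0.08,0,0,0.36,0]' >/dev/null; python3 st.py
```

```text
t 17.88 [ 0.5566 -0.0937  0.0724] yaw -58.03 F [ 6.3  1.3 -2.7] M [ 0.612 -1.832 -0.161] op 0.0098 g 35.5 j6 21.6 tau6 0.134
t 18.00 [ 0.5565 -0.0938  0.072 ] yaw -62.67 F [ 5.2  1.3 -2.5] M [ 0.498 -1.587  0.208] op 0.0093 g 35.5 j6 17.0 tau6 1.399
t 18.12 [ 0.5564 -0.0938  0.0716] yaw -67.31 F [ 3.8  0.7 -1.5] M [ 0.446 -1.473  0.123] op 0.0096 g 35.5 j6 12.4 tau6 0.904
t 18.25 [ 0.5563 -0.0938  0.0713] yaw -71.90 F [ 3.5  2.5 -1.9] M [ 0.427 -1.396  0.216] op 0.0099 g 35.5 j6 7.8 tau6 0.888
t 18.38 [ 0.5562 -0.0939  0.0709] yaw -76.49 F [ 3.5  1.2 -1.7] M [ 0.479 -1.212  0.108] op 0.0097 g 35.5 j6 3.2 tau6 0.889
```

```bash
python3 -m crank '[0,0,0.08,0,0,0.36,0]' >/dev/null; python3 st.py
python3 -m crank '[0,0,0.08,0,0,0.36,0]' >/dev/null; python3 st.py
```

```text
t 18.50 [ 0.556  -0.0939  0.0705] yaw -81.07 F [ 3.6  1.8 -1. ] M [ 0.499 -1.081  0.176] op 0.0101 g 35.5 j6 -1.4 tau6 0.890
t 18.62 [ 0.5559 -0.0939  0.0702] yaw -85.66 F [ 3.9  1.5 -0.6] M [ 0.533 -0.955  0.185] op 0.0099 g 35.5 j6 -6.0 tau6 0.891
```

```bash
python3 -m crank '[0,0,0.08,0,0,0.36,0]' >/dev/null; python3 st.py
python3 -m crank '[0,0,0.08,0,0,0.36,0]' >/dev/null; python3 st.py
```

```text
t 18.75 [ 0.5558 -0.0939  0.0698] yaw -90.24 F [3.1 0.8 0.7] M [ 0.561 -0.713  0.213] op 0.0100 g 35.6 j6 -10.6 tau6 0.881
t 18.88 [ 0.5557 -0.0939  0.0695] yaw -94.82 F [1.8 2.2 1.2] M [ 0.702 -0.591  0.192] op 0.0098 g 35.6 j6 -15.1 tau6 0.820
```

```bash
python3 -m crank '[0,0,0.08,0,0,0.36,0]' >/dev/null; python3 st.py
```

```text
t 19.00 [ 0.5556 -0.0939  0.0692] yaw -99.40 F [1.2 2.5 2. ] M [ 0.803 -0.276  0.32 ] op 0.0096 g 35.5 j6 -19.7 tau6 0.738
```

```bash
python3 -m crank '[0,0,0,0,0,0,0.3,0,0,0,0,0,0,0.3,0,0,0,0,0,-53,0.3]' >/dev/null
python3 -m crank '[0,0,-0.164,0,0,0,0.3,0,0,-0.164,0,0,0,0.3,0,0,-0.164,0,0,0,0.3,0,0,-0.164,0,0,0,0.3,0,0,0,0,0,0,0.3]' >/dev/null
python3 st.py 2 -61.8
```

```text
t 20.00 [ 0.5542 -0.0941  0.1206] yaw -61.72 F [-0.5  1.3  0.6] M [-0.016  0.127 -0.001] op 0.0263 g 0.0 j6 18.0 tau6 1.430
rot +tool z 0.001 then dx 6.2 dy 138.2
```

```bash
python3 -m crank '[0,0,0,2.7,46,0,0.3,0,0,0,2.7,46,0,0.3,0,0,0,2.7,46,0,0.3,0,0,0,0,0,0,0.3,0,0,0,0,0,0,0.3]' >/dev/null
python3 st.py 2 -61.8
```

```text
t 20.62 [ 0.4373 -0.1666  0.1212] yaw -61.84 F [ 0.5 -0.   0.2] M [0.044 0.128 0.024] op 0.0262 g 0.0 j6 24.8 tau6 -0.019
rot +tool z -0.001 then dx -2.6 dy 1.0
```

```bash
python3 -m crank '[0,0,0,-0.6,1.1,25,0.3,0,0,0,0,0,24.5,0.3,0,0,0,0,0,0,0,0,0,0,0,0,0,0,0,0,0,0,0,0,0]' >/dev/null; python3 -m crank '[0,0,0,0,0,0,0]' >/dev/null;python3 st.py
python3 -m crank '[0,0,0.08,0,0,0.36,0]' >/dev/null; python3 st.py
python3 -m crank '[0,0,0.08,0,0,0.36,0]' >/dev/null; python3 st.py
python3 -m crank '[0,0,0.08,0,0,0.36,0]' >/dev/null; python3 st.py
```

```text
t 21.38 [ 0.4369 -0.1664  0.0721] yaw -61.70 F [3.  1.8 0.6] M [ 0.367 -0.496 -0.152] op 0.0100 g 32.5 j6 24.9 tau6 0.133
t 21.50 [ 0.4367 -0.1664  0.0718] yaw -66.33 F [ 1.  -0.5  1.5] M [ 0.267 -0.189  0.19 ] op 0.0101 g 32.6 j6 20.3 tau6 1.414
t 21.62 [ 0.4365 -0.1665  0.0714] yaw -70.98 F [-0.   1.3  3.2] M [0.223 0.065 0.115] op 0.0096 g 32.6 j6 15.6 tau6 0.921
t 21.75 [ 0.4363 -0.1666  0.0711] yaw -75.56 F [0.2 0.3 3.9] M [0.136 0.233 0.172] op 0.0096 g 32.6 j6 11.0 tau6 0.905
```

```bash
python3 -m crank '[0,0,0.08,0,0,0.36,0]' >/dev/null; python3 st.py
python3 -m crank '[0,0,0.08,0,0,0.36,0]' >/dev/null; python3 st.py
```

```text
t 21.88 [ 0.4362 -0.1666  0.0707] yaw -80.15 F [-1.4  0.1  4.3] M [0.116 0.427 0.138] op 0.0095 g 32.6 j6 6.5 tau6 0.906
t 22.00 [ 0.436  -0.1666  0.0703] yaw -84.74 F [-0.2  0.4  4.9] M [0.177 0.586 0.15 ] op 0.0100 g 32.6 j6 1.9 tau6 0.908
```

```bash
sleep 1; python3 st.py
```

```text
t 22.00 [ 0.436  -0.1666  0.0703] yaw -84.74 F [-0.2  0.4  4.9] M [0.177 0.586 0.15 ] op 0.0100 g 32.6 j6 1.9 tau6 0.908
```

```bash
python3 -m crank '[0,0,0.08,0,0,0.36,0]' >/dev/null; python3 st.py
python3 -m crank '[0,0,0.08,0,0,0.36,0]' >/dev/null; python3 st.py
```

```text
t 22.12 [ 0.4358 -0.1666  0.07  ] yaw -89.32 F [-2.4  0.5  6. ] M [0.299 0.902 0.201] op 0.0100 g 32.6 j6 -2.7 tau6 0.877
t 22.25 [ 0.4357 -0.1666  0.0697] yaw -93.89 F [-2.7  1.2  8.1] M [0.451 1.185 0.28 ] op 0.0098 g 32.7 j6 -7.3 tau6 0.809
```

```bash
python3 -m crank '[0,0,0.07,0,0,0.3,0]' >/dev/null; python3 st.py
python3 -m crank '[0,0,0,0,0,0,0.3,0,0,0,0,0,0,0.3,0,0,0,0,0,-52,0.3]' >/dev/null
python3 -m crank '[0,0,-0.15,0,0,0,0.3,0,0,-0.15,0,0,0,0.3,0,0,-0.15,0,0,0,0.3,0,0,-0.15,0,0,0,0.3,0,0,0,0,0,0,0.3]' >/dev/null
python3 st.py 1 -63.2
```

```text
t 22.38 [ 0.4355 -0.1666  0.0694] yaw -97.89 F [-4.1  1.2  9.2] M [0.542 1.352 0.264] op 0.0098 g 32.7 j6 -11.3 tau6 0.534
t 23.38 [ 0.4355 -0.1664  0.1204] yaw -63.46 F [ 0.2  0.5 -0. ] M [-0.025  0.115 -0.061] op 0.0264 g 0.0 j6 23.2 tau6 1.291
rot +tool z -0.005 then dx -76.0 dy -65.6
```

```bash
python3 -m crank '[0,0,-0.005,-38.3,-33.2,0,0.3,0,0,0,-38.3,-33.2,0,0.3,0,0,0,0,0,0,0.3,0,0,0,0,0,0,0.3]' >/dev/null
python3 st.py 1 -63.2
```

```text
t 23.88 [ 0.4603 -0.0681  0.1203] yaw -63.20 F [-0.4 -0.6  0.1] M [0.006 0.149 0.002] op 0.0262 g 0.0 j6 10.9 tau6 -0.086
rot +tool z 0.0 then dx 0.5 dy 0.8
```

Right over nut 1.

```bash
python3 -m crank '[0,0,0,0,0,25,0.3,0,0,0,0,0,24,0.3,0,0,0,0,0,0,0,0,0,0,0,0,0,0,0,0,0,0,0,0,0]' >/dev/null; python3 -m crank '[0,0,0,0,0,0,0]' >/dev/null;python3 st.py
python3 -m crank '[0,0,0.08,0,0,0.36,0]' >/dev/null; python3 st.py
python3 -m crank '[0,0,0.08,0,0,0.36,0]' >/dev/null; python3 st.py
python3 -m crank '[0,0,0.08,0,0,0.36,0]' >/dev/null; python3 st.py
```

```text
t 24.62 [ 0.4603 -0.069   0.0722] yaw -63.16 F [-0.9 -5.1  0.3] M [-2.216  0.6   -0.046] op 0.0101 g 30.2 j6 11.0 tau6 0.137
t 24.75 [ 0.4603 -0.069   0.0719] yaw -67.80 F [-2.1 -5.8  1.8] M [-2.207  0.786  0.22 ] op 0.0100 g 30.3 j6 6.3 tau6 1.402
t 24.88 [ 0.4602 -0.069   0.0715] yaw -72.44 F [-1.2 -6.   1.4] M [-2.216  0.845  0.158] op 0.0098 g 30.3 j6 1.7 tau6 0.909
t 25.00 [ 0.4601 -0.069   0.0711] yaw -77.03 F [-2.2 -5.9  2.3] M [-2.192  0.939  0.157] op 0.0098 g 30.3 j6 -2.9 tau6 0.893
```

```bash
python3 -m crank '[0,0,0.08,0,0,0.36,0]' >/dev/null; python3 st.py
python3 -m crank '[0,0,0.08,0,0,0.36,0]' >/dev/null; python3 st.py
```

```text
t 25.12 [ 0.46   -0.0691  0.0708] yaw -81.61 F [-2.1 -5.3  2.4] M [-2.133  1.047  0.128] op 0.0097 g 30.3 j6 -7.5 tau6 0.894
t 25.25 [ 0.46   -0.0691  0.0704] yaw -86.20 F [-2.5 -6.2  2.1] M [-2.141  1.121  0.165] op 0.0098 g 30.3 j6 -12.1 tau6 0.896
```

```bash
python3 -m crank '[0,0,0.08,0,0,0.36,0]' >/dev/null; python3 st.py
python3 -m crank '[0,0,0.08,0,0,0.36,0]' >/dev/null; python3 st.py
```

```text
t 25.38 [ 0.4599 -0.0691  0.07  ] yaw -90.78 F [-3.2 -5.2  3.4] M [-2.036  1.228  0.105] op 0.0099 g 30.3 j6 -16.7 tau6 0.898
t 25.50 [ 0.4598 -0.0691  0.0697] yaw -95.36 F [-4.  -4.7  3.8] M [-1.86   1.438  0.213] op 0.0096 g 30.3 j6 -21.3 tau6 0.847
```

```bash
python3 -m crank '[0,0,0.08,0,0,0.36,0]' >/dev/null; python3 st.py
python3 -m crank '[0,0,0.04,0,0,0.2,0]' >/dev/null; python3 st.py
python3 -m crank '[0,0,0,0,0,0,0.3,0,0,0,0,0,0,0.3,0,0,0,0,0,-52,0.3]' >/dev/null
python3 -m crank '[0,0,-0.183,0,0,0,0.3,0,0,-0.183,0,0,0,0.3,0,0,-0.183,0,0,0,0.3,0,0,-0.183,0,0,0,0.3,0,0,0,0,0,0,0.3]' >/dev/null
python3 st.py 3 -60.3
```

```text
t 25.62 [ 0.4597 -0.0691  0.0694] yaw -99.94 F [-4.5 -4.1  5.9] M [-1.756  1.693  0.277] op 0.0100 g 30.4 j6 -25.8 tau6 0.758
t 25.75 [ 0.4597 -0.0691  0.0692] yaw -102.18 F [-4.9 -5.7  6. ] M [-1.751  1.869  0.287] op 0.0100 g 30.4 j6 -28.1 tau6 -0.077
t 26.75 [ 0.461  -0.068   0.1206] yaw -60.19 F [ 0.2 -0.3 -0.2] M [-0.004  0.12  -0.017] op 0.0262 g 0.0 j6 13.9 tau6 1.627
rot +tool z 0.002 then dx 140.3 dy -0.7
```

```bash
python3 -m crank '[0,0,0,46.4,-0.6,0,0.3,0,0,0,46.4,-0.6,0,0.3,0,0,0,46.4,-0.6,0,0.3,0,0,0,0,0,0,0.3,0,0,0,0,0,0,0.3]' >/dev/null
python3 st.py 3 -60.3
```

```text
t 27.38 [ 0.531 -0.188  0.12 ] yaw -60.36 F [-1.3  0.8  0.1] M [ 0.008  0.125 -0.012] op 0.0259 g 0.0 j6 29.3 tau6 -0.014
rot +tool z -0.001 then dx 1.3 dy 0.6
```

```bash
python3 -m crank '[0,0,0,0,0,25,0.3,0,0,0,0,0,23.5,0.3,0,0,0,0,0,0,0,0,0,0,0,0,0,0,0,0,0,0,0,0,0]' >/dev/null; python3 -m crank '[0,0,0,0,0,0,0]' >/dev/null;python3 st.py
python3 -m crank '[0,0,0.08,0,0,0.36,0]' >/dev/null; python3 st.py
python3 -m crank '[0,0,0.08,0,0,0.36,0]' >/dev/null; python3 st.py
python3 -m crank '[0,0,0.08,0,0,0.36,0]' >/dev/null; python3 st.py
```

```text
t 28.12 [ 0.5316 -0.1878  0.073 ] yaw -60.16 F [-3.5  2.6  7. ] M [ 0.966  1.542 -0.175] op 0.0099 g 30.0 j6 29.4 tau6 0.142
t 28.25 [ 0.5316 -0.1878  0.0726] yaw -64.80 F [-4.   3.3  7. ] M [1.107 1.492 0.147] op 0.0098 g 30.0 j6 24.8 tau6 1.433
t 28.38 [ 0.5317 -0.1878  0.0723] yaw -69.45 F [-3.8  3.6  7.2] M [1.129 1.429 0.111] op 0.0099 g 30.0 j6 20.1 tau6 0.938
t 28.50 [ 0.5317 -0.1878  0.0719] yaw -74.03 F [-3.3  3.   7.6] M [1.173 1.413 0.139] op 0.0097 g 30.0 j6 15.5 tau6 0.921
```

```bash
python3 -m crank '[0,0,0.08,0,0,0.36,0]' >/dev/null; python3 st.py
python3 -m crank '[0,0,0.08,0,0,0.36,0]' >/dev/null; python3 st.py
```

```text
t 28.62 [ 0.5317 -0.1878  0.0716] yaw -78.61 F [-3.1  3.   7.6] M [1.185 1.366 0.145] op 0.0099 g 30.0 j6 11.0 tau6 0.920
t 28.75 [ 0.5318 -0.1878  0.0712] yaw -83.19 F [-3.5  3.9  7. ] M [1.189 1.331 0.121] op 0.0099 g 30.0 j6 6.4 tau6 0.919
```

```bash
python3 -m crank '[0,0,0.08,0,0,0.36,0]' >/dev/null; python3 st.py
python3 -m crank '[0,0,0.08,0,0,0.36,0]' >/dev/null; python3 st.py
```

```text
t 28.88 [ 0.5318 -0.1878  0.0708] yaw -87.78 F [-3.4  3.2  7.6] M [1.195 1.294 0.115] op 0.0096 g 30.0 j6 1.8 tau6 0.919
t 29.00 [ 0.5319 -0.1878  0.0705] yaw -92.36 F [-3.1  3.   7.4] M [1.224 1.296 0.188] op 0.0097 g 30.0 j6 -2.8 tau6 0.874
```

```bash
python3 -m crank '[0,0,0.08,0,0,0.36,0]' >/dev/null; python3 st.py
python3 -m crank '[0,0,0.05,0,0,0.2,0]' >/dev/null; python3 st.py
python3 -m crank '[0,0,0,0,0,0,0.35,0,0,0,0,0,0,0.35,0,0,0,0,0,-55,0.35,0,0,0,0,0,-60,0.35]' >/dev/null
python3 -m crank '[0,0,-0.18,0,0,0,0.5,0,0,-0.18,0,0,0,0.5,0,0,-0.18,0,0,0,0.5,0,0,-0.18,0,0,0,0.5,0,0,-0.18,0,0,0,0.5]' >/dev/null
python3 -m crank '[0,0,-0.18,0,0,0,0.5,0,0,-0.18,0,0,0,0.5,0,0,-0.18,0,0,0,0.5,0,0,-0.18,0,0,0,0.5,0,0,-0.18,0,0,0,0.5]' >/dev/null
python3 st.py 0 0
python3 - <<'E'
from h import *
np.save('w3.npy',eyes.camera_model("wrist"),allow_pickle=True)
cv2.imwrite('pics/w3.png',eyes.snapshot("wrist"))
E
```

```text
t 29.12 [ 0.5319 -0.1878  0.0702] yaw -96.93 F [-2.9  3.2  7.9] M [1.199 1.414 0.229] op 0.0098 g 30.0 j6 -7.4 tau6 0.783
t 29.25 [ 0.532  -0.1878  0.07  ] yaw -99.75 F [-3.1  3.6  7.1] M [1.204 1.348 0.331] op 0.0099 g 30.1 j6 -10.2 tau6 0.129
t 31.00 [ 0.5316 -0.1881  0.1838] yaw 3.82 F [0.6 0.5 0.1] M [-0.147  0.079  0.002] op 0.0436 g 0.0 j6 93.4 tau6 -2.379
rot +tool z 0.067 then dx 24.1 dy -94.6
```

View pics/w3.png

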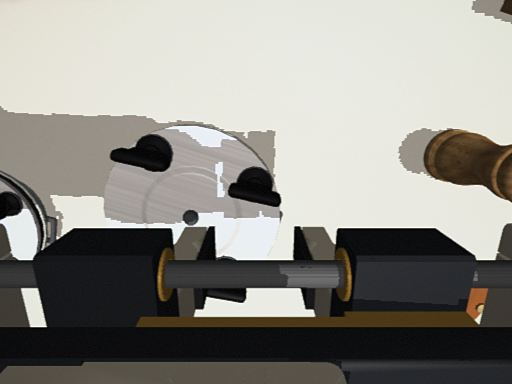

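The picture shows the cover seated, with both visible wings in view at (140,155) and (255,190) turned about 85° in all. The gripper is clear of everything and nothing else has been touched, so I'm handing in.

```bash
python3 -m crank '[0,0,0,0,0,0,0.5,0,0,0,0,0,0,0.5]' | head -2; python3 -c "
from plant import ctrl; print(ctrl.close_job())"
```

```text
clock: 31.3
tool_pos: [0.5315, -0.1881, 0.1838]
the job is handed in; nothing more can be done
None
```

I tightened all four nuts in star order (0, 2, 1, 3), an eighth of a turn each and then to about 0.17–0.19 rad past gasket contact, estimated from wrist torque, and handed in at 31 s with the gripper clear; how level the cover sits was not measured directly.

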